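# Slide the counting chamber into the reader and hold it at the click

## Robot

A 6-joint arm with a two-finger parallel gripper is mounted at the origin on a cart in front of the work surface, level with it; the furniture and walls round the work are solid. World frame = base frame: x ahead of the robot, y to its left, z up, the work surface at z = 0. Lengths are in mm, angles in degrees, forces in N, time in s.
With the tool pointing down it reaches from about 250 to 725 mm from the base axis. Payload 9.7 kg.
Tool frame: the origin (TCP) lies on the centre line of the jaws, within the pads' length; the fingertips stand 17 mm ahead of it and the grasp point (between the pads) lies 2 mm behind it; z points along the fingers, y is the line along which they close (so a half turn about z gives the same grasp; the last joint's range is limited). The gripper opens to 85 mm and grips with 20 to 120 N. Pads are 22 mm wide; open, the fingers measure 114 mm over their backs; the gripper's body (76 mm by 85 mm) begins 54 mm behind the grasp point. The pads swing forward as they close: fully open they stand 13 mm farther back than shut.
Start: joints at [67.781, 4.979, 10.078, 95.1, 0, 90], TCP at [207.981, 509.157, 248.284] pointing down, gripper open.
Joint ranges: [-179.16, 179.16], [-48.56, 103.87], [-65.8, 70.77], [-126.05, 130.52], [-82.76, 87.17], [-180, 180]. Speed limits (degrees/s): [127.2, 127.2, 147.25, 180, 180, 180].

## Interface

Orientations are given as a 3x3 rotation matrix whose columns are the frame's x, y, z axes.
In Python, from bench import * gives the robot as it stands. The module is installed in compiled form; this text tells all that it offers.
- The arm moves only by the shell command python3 -m creep 'ROWS' [FORCE]. ROWS is JSON, one flat list of numbers, 7 for each row, row after row: the shift along the world's x, y, z in mm, then the turn, a rotation vector about the world's x, y, z in rad, then the opening, from -1 (shut) to 1 (fully open). A call has 1 to 5 rows; each row shifts and turns the commanded pose from where the row before left it; what a row does not reach is not made up. A row lasts 1/10 s, in which the tool goes at most 50 mm and 8.59 degrees, less where a joint would pass 70% of its speed; a pose out of reach is approached as far as the arm can. A call is refused whole if a number of a shift passes 50 or a number of a turn 0.15, either way. A call with a gripper value outside its range is refused whole. The fingers move at their own pace and stop on an object; FORCE is the grip in N (left out, the last holds). Time passes only in rows, so rows that do not move let the fingers close. It gives the time, the measured TCP pose, the force, the opening and the grip force at its end, in the units of the state.
- sense(): the state, without advancing time (a new reading comes with each control period).
- snapshot(name): name is "side" or "top" or "wrist"; returns a dict with "pixels" (480x640x3 uint8, red, green, blue), "fx", "fy", "cx", "cy" (pixels), "k1" (the pictures are not rectified: a ray, as slopes to the right and down, at radius r is drawn at 1 + k1 r^2 times it, then the intrinsics apply), "xyz" and "rotation" of the camera in the world. Camera axes: x right, y up, looking along -z (the intrinsics and any distortion apply to the point x, -y, -z); pixel columns grow to the right and rows downward; lengths in mm; the calibration is good to about 2 mm. A picture is of the moment at which its call begins. There is no depth.
- finish_job(): hands the job in; it is judged then, once.
Trained networks look in a picture, given as the dict that the camera call returned (one of the last four; its "shot" number tells which), for a name from the list of things; names that differ only in an ending like _2 or _b are one class to them, and where a whole thing is asked for, a point or a joint stands for the part that bears it (a point fixed in the world has none). Each returns a list of dicts, best first, with "score" (0 to 1); they miss things now and then, are a little off and sometimes report something else, mostly with a low value. They report only what shows in the picture. A call takes as long as a camera call.
- trace(picture, target): "mask" (480x640 bool, what is visible of it) and "bbox" ([left, top, width, height] in pixels, round what is visible of it).
The state is a dict: "clock": time; "joint_pos": joint angles; "joint_vel": joint speeds; "effort": joint torques, N m; "eef_pos": TCP position; "ee_rot": TCP orientation; "wrist_force": force on the tool from outside, world axes, zero at the start; "moment": the same for the moment, N m; "gripper_width": opening from 0.0 (shut) to 1.0 (fully open); "finger_force": force on a finger pad.
Only numpy, scipy, OpenCV 4.12 (cv2) and the standard library are available. Lean on these libraries where they do the work, as an engineer would, in place of code of your own. Each camera call takes 0.05 s, during which the arm holds its last target. There are 200 camera calls.

## Task

Lift the dust sash of the chamber reader by the lug on its top edge until its port is fully open, and leave it up. Then take the carrier by its black knob and slide it into the port until the ball of the click stop drops into the first notch of the carrier's edge, without running on past it. Finish there: keep the knob gripped, the carrier at rest in that notch, with the things around the reader left where they stand.

Things in the scene. Friction and masses are not known exactly. Their poses are not given: they have to be found in the camera images.
- reader: bench instrument, fixed, 385 x 112 mm: grey base plate (top 14 mm above the table), steel rail along it, white housing at its left (+y) end. Origin under the base on the rail's centre line: x across the rail, away from the robot; y along the rail, the way the carrier slides in; z up. Base from y = -235 to +150 mm. Position and yaw vary
- reader_port (a point): middle of the upper edge of the housing's port, in the face towards reader -y, 62 mm above the table; port 82 mm wide, open down to the base. From here the white housing runs 118 mm on in y, 106 mm wide, 134 mm high, with a black lens head on top (to 167 mm)
- dust_sash (a joint): height in m by which the black dust sash is raised: 0 down, 0.052 top of its travel; the port counts as fully open above 0.042. The sash is a plate 80 mm wide, 5 mm thick, across the port; while low it blocks the carrier. About 0.12 kg, needs 2 to 6 N to move, stays wherever it is left
- sash_grip (a point): centre of the aluminium grip lug on the sash's top edge: a block 28 mm (reader x) by 16 mm (reader y) by 24 mm high, on the middle line, 176 mm above the table with the sash down, free all round and above; rises with the sash. Axes as the reader's
- chamber_carrier: aluminium carrier, 207 mm long, 44 mm wide, on the rail, a glass counting chamber clipped on its front part; slides only along reader y, 1 to 2 N of drag, stays where left. Origin on its centre line at the underside, 24 mm above the table. Its edge towards reader -x is a straight steel bar with two notches, 8.5 mm wide, at y = -105 mm (the first) and -123 mm (the second)
- carrier_nose (a point): front end of the carrier, 45 mm ahead (+y) of its origin; it enters the port first
- carrier_knob (a point): centre of the black knob at the carrier's rear, 150 mm behind its origin: a block 20 mm (x) by 22 mm (y) by 30 mm high on a thin stem, centre 69 mm and top 84 mm above the table; grip it across x. It stays outside the housing. Axes as the reader's
- carrier_notch (a point): middle of the mouth of the first notch (the one nearer the nose, which the ball meets first), 105 mm behind the carrier's origin; moves with the carrier; axes as the reader's
- stop_ball (a point): point on the edge line abreast of the spring ball, fixed to the click stop; axes as the reader's. At the click carrier_notch has the same reader y. The ball, 10 mm, presses with about 4 N: it pulls the carrier in over the last 3 mm, about 6 to 8 N along the rail are needed to leave the notch, and a carrier let go within 3 mm of it is drawn to its middle
- stop_top (a point): middle of the top of the click stop, 36 mm above the table: a dark steel block 22 x 20 x 22 mm on a foot 34 mm long, clamped on the base plate in front of the rail; where along the rail it is clamped varies
- tally_counter: bystander: white round hand tally counter, 66 x 54 x 18 mm, on the table near the reader; origin at its underside
- pocket_timer: bystander: small grey-white pocket timer with buttons, 70 x 32 x 13 mm; origin at its underside
- coverglass_box: bystander: small whitish flat box, 28 x 28 x 11 mm; origin at its underside
- oil_bottle: bystander: small brown bottle with black cap, 26 x 26 x 60 mm; origin at its underside
- petri_dish: bystander: round shallow dish with pinkish content, 59 x 59 x 16 mm; origin at its underside
- slide_tray: bystander: blue slide box with black lid, 76 x 90 x 37 mm, beyond the knob end of the reader; origin at its underside

How it is judged (in metres and radians):
On the way, in this order (a step that is already met when the one before it is completed fails the run):
1. the dust sash is raised so that the port is fully open (value of joint dust_sash above 0.042 m), for 0.2 s.
2. the carrier is gripped with the ball in its first notch (y of carrier_notch in the frame of stop_ball between -0.002 and 0.002 m and contact force between the fingers and chamber_carrier above 2 N), for 0.3 s.
At the end, for the whole second after the job is handed in: the sash is still up by more than 42 mm, the first notch stands within 2 mm of the ball along the rail, the carrier is at rest, and the fingers still grip the carrier with more than 2 N (all of step 2 and value of joint dust_sash above 0.042 m and linear speed of chamber_carrier below 0.005 m/s); the arm keeps its last pose, push and grip.
It fails at once if the carrier is run on past the first notch (by more than 9 mm, half way to the second) (y of carrier_notch in the frame of stop_ball above 0.009 m).
It fails at once if a thing beside the reader is pushed more than 15 mm from its place (distance of any of tally_counter, pocket_timer, coverglass_box, oil_bottle, petri_dish, slide_tray from where it was at the start of the episode above 0.015 m).
It also fails if it takes over 53 s, if anything falls off the work surface, if the arm or the gripper's body presses on something with over 40 N, if the wrist force passes 120 N, or if a joint passes its speed limit or range.

## Working session

There is one attempt and no reset: what is moved stays moved. The work goes in short steps, Python scripts to look and compute and a shell command to move; the robot and the scene stay as the last step left them, time stands still between calls to the robot, and variables do not carry over. Pictures are saved under pics/ and viewed, at most 10 in all, crops included, and the job is handed in when it is done.

```bash
mkdir -p pics; cat > h.py <<'E'
from bench import *
import numpy as np, cv2
def snap(n,f=None):
    p=snapshot(n)
    if f: cv2.imwrite('pics/'+f+'.png',cv2.cvtColor(p['pixels'],cv2.COLOR_RGB2BGR))
    return p
def ray(p,u,v):
    d=np.array([(u-p['cx'])/p['fx'],(v-p['cy'])/p['fy']]); s=d.copy()
    for _ in range(20): s=d/(1+p['k1']*(s@s))
    r=np.array(p['rotation'])@np.array([s[0],-s[1],-1]); return np.array(p['xyz']),r
def atz(p,u,v,z):
    o,r=ray(p,u,v); return o+r*(z-o[2])/r[2]
def proj(p,X):
    q=np.array(p['rotation']).T@(np.array(X)-p['xyz']); s=np.array([q[0],-q[1]])/-q[2]
    s=s*(1+p['k1']*(s@s)); return np.array([s[0]*p['fx']+p['cx'],s[1]*p['fy']+p['cy']])
def cen(m):
    y,x=np.nonzero(m); return x.mean(),y.mean()
E
python3 - <<'E'
from h import *
np.set_printoptions(precision=1,suppress=True)
for n in ("top","side"):
    p=snap(n,n+'0'); print(n,p['xyz'],np.array(p['rotation']).tolist(),p['fx'],p['k1'])
    for t,z in (("reader",0),("dust_sash",190),("sash_grip",176),("chamber_carrier",30),("carrier_knob",84),("stop_top",36),("tally_counter",18),("pocket_timer",13),("coverglass_box",11),("oil_bottle",60),("petri_dish",16),("slide_tray",37)):
        for r in trace(p,t)[:1]:
            c=cen(r['mask']); print(t,round(r['score'],2),np.array(r['bbox']),np.array(c),atz(p,*c,z))
print(sense())
E
```

```text
top [ 433.6  -21.  1014.5] [[0.024496519970859987, 0.9977162386073375, -0.06294622886673673], [-0.9995463953428132, 0.025547590613429903, 0.01594754435758456], [0.017519248457219583, 0.06252701682532869, 0.9978894969386236]] 476.15643782192967 -0.06365450445530142
reader 0.79 [217.2 237.2 197.2  64.1] [313.8 268.1] [452.5 -27.    0. ]
dust_sash 0.68 [281.  248.2   9.3  44.3] [287.2 269.1] [446.1  20.  190. ]
sash_grip 0.84 [281.8 250.6  10.3  36.1] [287.2 269.3] [445.9  20.7 176. ]
chamber_carrier 0.75 [305.3 253.1 102.   26.7] [354.4 266.4] [ 457.5 -110.7   30. ]
carrier_knob 0.93 [306.7 253.6  98.5  28.1] [354.5 266.5] [ 456.1 -106.    84. ]
stop_top 0.58 [308.5 281.5  18.8  14. ] [319.  288.2] [411.  -38.6  36. ]
tally_counter 0.91 [234.6 207.7  21.2  23.6] [247.1 219.1] [551.7 116.   18. ]
pocket_timer 0.65 [405.1 193.9  19.7  33.3] [412.6 210.8] [ 579.5 -234.4   13. ]
coverglass_box 0.49 [288.3 221.2  12.4  12.7] [294.3 227. ] [538.1  16.5  11. ]
petri_dish 0.57 [361.5 193.3  23.8  29.2] [372.4 208. ] [ 582.6 -147.9   16. ]
slide_tray 0.55 [430.5 245.8  48.1  38.8] [454.8 264.4]
[... 897 characters left out ...]
 11. ]
oil_bottle 0.62 [315.5 329.   29.2  27.5] [329.9 342.1] [566.4 138.8  60. ]
petri_dish 0.45 [273.5 188.  147.7 157.9] [352.4 268.3] [433.9  -3.6  16. ]
slide_tray 0.84 [247.9 152.9  50.2  34.5] [272.7 172.3] [ 471.  -311.7   37. ]
{'clock': 1.3, 'joint_pos': array([67.8,  5. , 10.1, 95.1,  0. , 90. ]), 'joint_vel': array([ 0. ,  0.1, -0. , -0.1, -0. , -0. ]), 'effort': array([  0. , -52. ,  46.5,   0. ,   0. ,  -0. ]), 'eef_pos': array([208. , 509.2, 248.3]), 'ee_rot': array([[-0.9,  0.4, -0. ],
       [ 0.4,  0.9, -0. ],
       [ 0. , -0. , -1. ]]), 'wrist_force': array([ 0.4, -0.3, -0.2]), 'moment': array([ 0.1, -0. ,  0. ]), 'finger_force': 0.0, 'gripper_width': 1.0019515675488855}
```

```bash
python3 - <<'E'
import cv2
a=cv2.imread('pics/top0.png')[180:320,205:495]; cv2.imwrite('pics/a.png',cv2.resize(a,None,fx=2.75,fy=2.75,interpolation=cv2.INTER_CUBIC))
a=cv2.imread('pics/side0.png')[140:370,230:430]; cv2.imwrite('pics/b.png',cv2.resize(a,None,fx=2.6,fy=2.6,interpolation=cv2.INTER_CUBIC))
E
```

```text
(no output)
```

View pics/a.png

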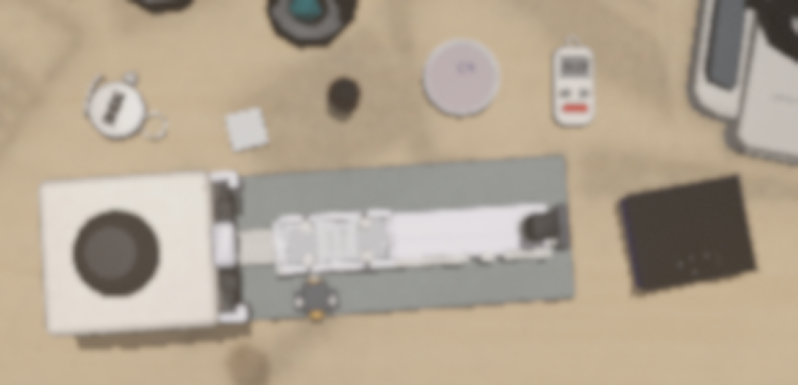

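View pics/b.png

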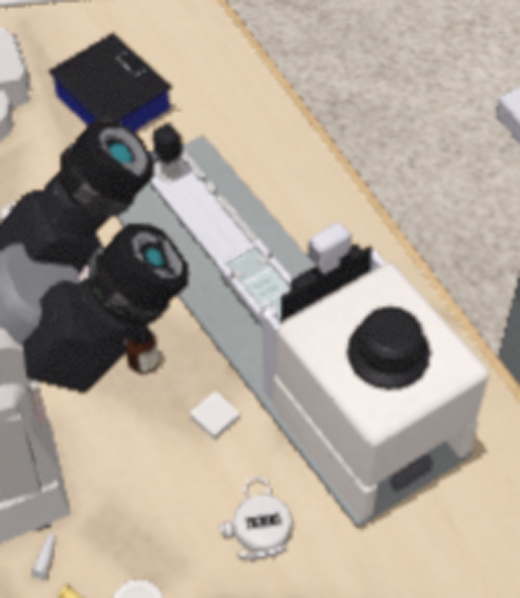

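The top crop shows the lug at about (224,244), the knob at (540,225), the stop block at (317,297) and the base's lower edge running from (240,320) to (573,298). Next I work out the reader frame from these.

```bash
python3 - <<'E'
from h import *
np.set_printoptions(precision=1,suppress=True)
p=snap("top")
f=lambda u,v,z: atz(p,205+u/2.75,180+v/2.75,z)
for n,u,v,z in (("lug top",224,244,188),("knobtop",540,225,84),("stop",317,297,36),("baseR far",565,155,14),("baseR near",573,298,14),("base near L",255,319,14),("base far L",255,174,14),("hous",41,183,134),("hous",49,332,134),("hous",208,172,134),("hous",218,323,134),("notch",476,262,30),("notch2",512,256,30),("nose",275,245,30)):
    print(n,f(u,v,z))
p=snap("side")
f=lambda u,v,z: atz(p,230+u/2.6,140+v/2.6,z)
for n,u,v,z in (("lug top",330,240,188),("knobtop",165,133,84)): print(n,f(u,v,z))
E
```

```text
lug top [446.8  21.4 188. ]
knobtop [ 467.5 -198.2   84. ]
stop [411.5 -41.1  36. ]
baseR far [ 524.5 -230.2   14. ]
baseR near [ 414.7 -237.8   14. ]
base near L [393.1   5.2  14. ]
base far L [503.7   8.2  14. ]
hous [485.5 148.6 134. ]
hous [385.8 139.6 134. ]
hous [495.8  36.3 134. ]
hous [394.7  26.7 134. ]
notch [ 440.4 -160.4   30. ]
notch2 [ 445.6 -187.5   30. ]
nose [449.5  -8.8  30. ]
lug top [448.8  25.3 188. ]
knobtop [ 470.3 -199.3   84. ]
```

```bash
python3 -m creep '[22,-44,0,0,0,-0.137,1, 22,-44,0,0,0,-0.137,1, 22,-44,0,0,0,-0.137,1, 22,-44,0,0,0,-0.137,1, 22,-44,0,0,0,-0.137,1]' 30; python3 -m creep '[22,-44,0,0,0,-0.137,1, 22,-44,0,0,0,-0.137,1, 22,-44,0,0,0,-0.134,1, 22,-44,0,0,0,0,1, 22,-45,0,0,0,0,1]'; python3 -m creep '[19.5,-45,0,0,0,0,1, 0,0,0,0,0,0,1, 0,0,0,0,0,0,1]'
python3 - <<'E'
from h import *
np.set_printoptions(precision=2,suppress=True)
p=snap("wrist","w1"); print(p['xyz'],sense()['eef_pos'],sense()['ee_rot'])
for t in ("sash_grip","stop_top","chamber_carrier"):
    for r in trace(p,t)[:2]: print(t,r['score'],r['bbox'],atz(p,*cen(r['mask']),188))
E
```

```text
clock: 1.9
eef_pos: [318.3, 287.4, 248.4]
ee_rot: [[-0.473, 0.881, 0.0], [0.881, 0.473, 0.0], [0.0, 0.001, -1.0]]
wrist_force: [1.1, 0.1, 0.0]
gripper_width: 0.998
finger_force: 0.0
clock: 2.4
eef_pos: [428.4, 66.2, 248.6]
ee_rot: [[-0.09, 0.996, 0.001], [0.996, 0.09, 0.0], [0.0, 0.001, -1.0]]
wrist_force: [1.4, 1.2, -0.6]
gripper_width: 0.999
finger_force: 0.0
clock: 2.7
eef_pos: [447.5, 22.2, 248.1]
ee_rot: [[-0.087, 0.996, -0.001], [0.996, 0.087, 0.0], [0.0, -0.001, -1.0]]
wrist_force: [-0.1, 0.7, 0.8]
gripper_width: 1.001
finger_force: 0.0
[440.75  91.99 373.82] [447.27  23.27 248.24] [[-0.09  1.   -0.  ]
 [ 1.    0.09  0.  ]
 [ 0.   -0.   -1.  ]]
sash_grip 0.67 [249.4, 226.6, 146.9, 65.3] [445.71  34.62 188.  ]
stop_top 0.89 [257.3, 258.5, 33.6, 28.8] [424.66  21.88 188.  ]
```

View pics/w1.png

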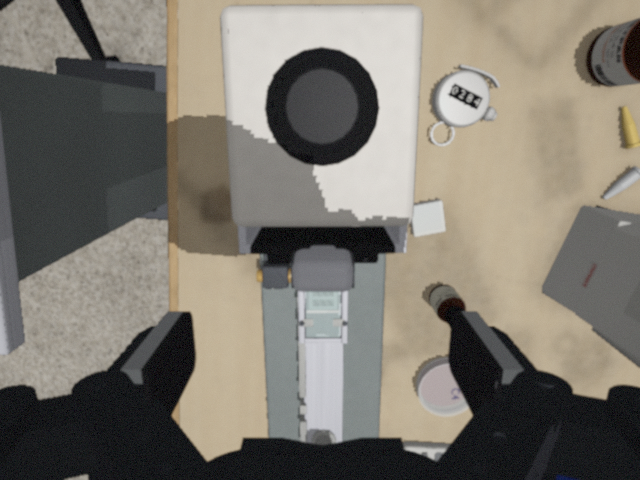

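The wrist picture shows the lug top from about x 293 to 354 and y 262 to 290, the dark stop at about (274,274) and the carrier running down to the knob at (320,438).

```bash
python3 - <<'E'
from h import *
np.set_printoptions(precision=2,suppress=True)
p=snap("wrist")
for u,v,z in ((323.5,276,188),(293,276,188),(354,276,188),(323,262,188),(323,290,188),(320,435,84)): print(u,v,atz(p,u,v,z))
for X in ([447.3,23.3,188],[468.5,-198.7,84],[411.5,-41,36]): print(proj(p,X))
g=cv2.cvtColor(p['pixels'],cv2.COLOR_RGB2GRAY)
print(g[276,280:366:2]); print(g[236:300:2,323])
E
```

```text
323.5 276 [447.11  25.39 188.  ]
293 276 [433.14  24.11 188.  ]
354 276 [461.08  26.67 188.  ]
323 262 [446.25  32.12 188.  ]
323 290 [447.52  18.48 188.  ]
320 435 [ 461.01 -149.35   84.  ]
[323.49 280.28]
[323.56 484.12]
[273.16 283.16]
[ 91  98  92  83 130 152  94 107 115 116 120 120 120 119 122 118 119 122
 122 121 122 123 121 122 119 123 122 123 123 123 125 124 128 122 117 113
 100 107 138 142 143 142 141]
[ 21  12   9  21  16  17  49  98  99 103 100 101 106 104 105 114 116 118
 119 121 122 121 119 122 117 121 124 121 116 117 156 181]
```

```bash
python3 -m creep '[0,1,-30,0,0,0,1, 0,0,-30,0,0,0,1, 0,0,-4,0,0,0,1, 0,0,0,0,0,0,-1, 0,0,0,0,0,0,-1]' 40; python3 -m creep '[0,0,0,0,0,0,-1, 0,0,0,0,0,0,-1, 0,0,0,0,0,0,-1, 0,0,0,0,0,0,-1, 0,0,0,0,0,0,-1]'
```

```text
clock: 3.45
eef_pos: [447.8, 24.7, 185.8]
ee_rot: [[-0.091, 0.996, 0.002], [0.996, 0.091, 0.0], [-0.0, 0.002, -1.0]]
wrist_force: [0.4, 0.1, 0.1]
gripper_width: 0.689
finger_force: 0.0
clock: 3.95
eef_pos: [447.6, 24.2, 184.6]
ee_rot: [[-0.09, 0.996, 0.001], [0.996, 0.09, 0.0], [0.0, 0.001, -1.0]]
wrist_force: [0.2, -0.4, 2.2]
gripper_width: 0.319
finger_force: 45.4
```

```bash
python3 -m creep '[0,0,10,0,0,0,-1, 0,0,10,0,0,0,-1, 0,0,10,0,0,0,-1, 0,0,10,0,0,0,-1, 0,0,8,0,0,0,-1]'; python3 -m creep '[0,0,1,0,0,0,-1, 0,0,0,0,0,0,-1, 0,0,0,0,0,0,-1]'; python3 - <<'E'
from h import *
p=snap("side","s2");q=snap("wrist","w2")
a=p['pixels'][140:370,230:430]
cv2.imwrite('pics/s2c.png',cv2.cvtColor(cv2.resize(a,None,fx=2.5,fy=2.5),cv2.COLOR_RGB2BGR))
E
```

```text
clock: 4.45
eef_pos: [447.3, 24.2, 232.7]
ee_rot: [[-0.09, 0.996, -0.001], [0.996, 0.09, -0.0], [0.0, -0.001, -1.0]]
wrist_force: [8.1, 0.7, -53.5]
gripper_width: 0.315
finger_force: 43.8
clock: 4.75
eef_pos: [447.4, 24.2, 232.6]
ee_rot: [[-0.09, 0.996, -0.001], [0.996, 0.09, -0.0], [-0.0, -0.001, -1.0]]
wrist_force: [6.0, 0.1, -13.9]
gripper_width: 0.316
finger_force: 48.7
```

View pics/s2c.png

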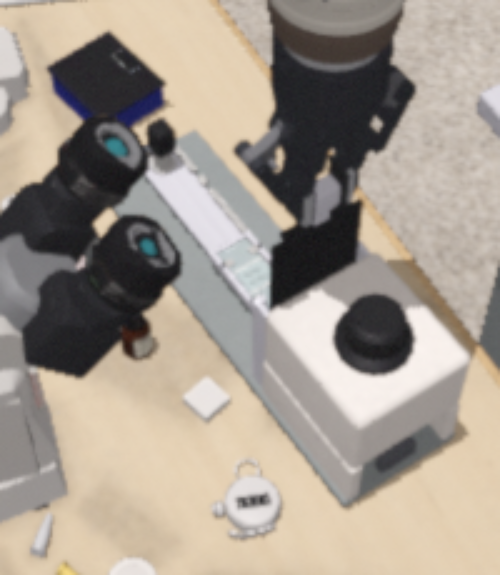

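The crop shows the sash raised, its top edge running from (272,240) to (357,202), with the fingers on the lug. I check its height against a projection.

```bash
python3 - <<'E'
from h import *
np.set_printoptions(precision=1,suppress=True)
p=snap("side")
c=np.array([447.3,24,0]); d=np.array([.996,.09,0]);
print("before:corners in s0 crop px")
for z in (164,204,208,212,216):
    print(z,[(proj(p,c+40*s*d+[0,0,z])-[230,140])*2.5 for s in (1,-1)])
for u in ((272,240),(357,202)):
    o,r=ray(p,230+u[0]/2.5,140+u[1]/2.5); n=np.array([-.09,.996,0]); t=((c-o)@n)/(r@n); print(o+r*t)
E
```

```text
before:corners in s0 crop px
164 [array([272.1, 272.8]), array([360.2, 223.7])]
204 [array([273.1, 240.7]), array([364.1, 190.8])]
208 [array([273.2, 237.4]), array([364.5, 187.4])]
212 [array([273.3, 234. ]), array([364.9, 184. ])]
216 [array([273.4, 230.7]), array([365.3, 180.6])]
[488.1  27.7 205.6]
[413.   20.9 194.8]
```

View pics/w2.png

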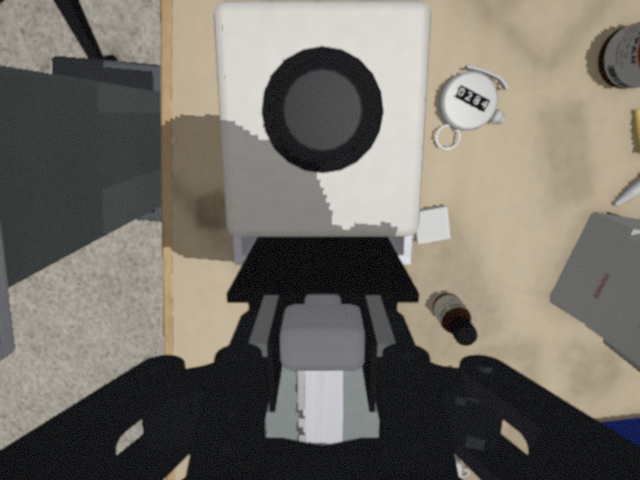

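```bash
python3 - <<'E'
from h import *
p=snap("wrist")
c=np.array([447.4,24,0]); d=np.array([.996,.09,0])
for z in (204,208,212,216):
    a,b=[proj(p,c+40*s*d+[0,0,z]) for s in (1,-1)]; e,f=[proj(p,c+14*s*d+[0,-8,z+24]) for s in (1,-1)]
    print(z,a,b,abs(a-b)[0],abs(e-f)[0],e[1])
E
```

```text
204 [426.29953826 307.20536306] [221.27090491 307.20304018] 205.02863335329016 81.97984601436116 358.1467708387785
208 [428.7295281  311.59645784] [218.91487139 311.59206854] 209.81465671166805 84.16938841946074 364.5368557412467
212 [431.2749149  316.19696671] [216.44698021 316.19033466] 214.82793468800213 86.4780492553956 371.27611961529
216 [433.94405674 321.02212637] [213.85913067 321.01305827] 220.08492607241982 88.91572387944797 378.3937088622729
```

Height checks out at about 46–47 mm. I add 2 mm, release, back out along −y and go above the knob.

```bash
python3 -m creep '[0,0,2,0,0,0,-1, 0,0,0,0,0,0,-1, 0,0,0,0,0,0,0.2, 0,0,0,0,0,0,0.2, 0,0,0,0,0,0,0.2]'; python3 -m creep '[0,0,0,0,0,0,0.2, 1,-10,0,0,0,0,0.2, 4,-40,0,0,0,0,0.2, 4,-44,0,0,0,0,0.2, 4,-43,0,0,0,0,0.2]'; python3 -m creep '[4,-43,-15,0,0,0,0.2, 3.5,-43,-25,0,0,0,0.2, 0,0,0,0,0,0,0.2]'
python3 - <<'E'
from h import *
np.set_printoptions(precision=2,suppress=True)
p=snap("wrist","w3"); print(p['xyz'],sense()['eef_pos'])
for t,z in (("stop_top",36),("slide_tray",37)):
    for r in trace(p,t)[:2]: print(t,r['score'],r['bbox'],atz(p,*cen(r['mask']),z))
for X in ([467.8,-199,84],[411.5,-41,36]): print(proj(p,X))
E
```

```text
clock: 5.45
eef_pos: [447.4, 24.2, 236.4]
ee_rot: [[-0.09, 0.996, 0.001], [0.996, 0.09, -0.0], [-0.0, 0.001, -1.0]]
wrist_force: [0.2, 0.5, -0.1]
gripper_width: 0.605
finger_force: 0.0
clock: 5.95
eef_pos: [460.3, -114.7, 235.7]
ee_rot: [[-0.091, 0.996, 0.001], [0.996, 0.091, -0.0], [-0.0, 0.001, -1.0]]
wrist_force: [0.5, -0.0, 1.1]
gripper_width: 0.601
finger_force: 0.0
clock: 6.25
eef_pos: [466.5, -203.0, 191.8]
ee_rot: [[-0.085, 0.996, -0.004], [0.996, 0.085, 0.001], [0.001, -0.004, -1.0]]
wrist_force: [-0.5, 0.6, -0.8]
gripper_width: 0.601
finger_force: 0.0
[ 460.33 -133.29  317.55] [ 466.75 -201.12  193.46]
slide_tray 0.72 [250.5, 308.1, 118.8, 128.1] [ 465.53 -311.44   37.  ]
[326.71 241.98]
[252.86 -51.81]
```

View pics/w3.png

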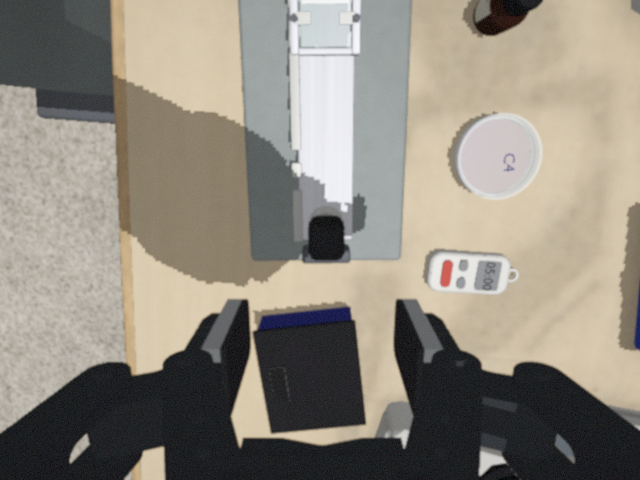

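Knob top spans about x 307–345, y 217–258, matching the prediction (327,242). Going down and gripping.

```bash
python3 -m creep '[0,0,-40,0,0,0,0.2, 0,0,-40,0,0,0,0.2, 0,0,-30,0,0,0,0.2, 0,0,-14,0,0,0,0.2, 0,0,0,0,0,0,0.2]'; python3 -m creep '[0,0,0,0,0,0,-1, 0,0,0,0,0,0,-1, 0,0,0,0,0,0,-1, 0,0,0,0,0,0,-1, 0,0,0,0,0,0,-1]' 40; python3 - <<'E'
from h import *
print(sense()['eef_pos'],sense()['wrist_force'])
p=snap("top","t3")
a=p['pixels'][200:320,250:450]
cv2.imwrite('pics/t3c.png',cv2.cvtColor(cv2.resize(a,None,fx=4,fy=4,interpolation=cv2.INTER_CUBIC),cv2.COLOR_RGB2BGR))
E
```

```text
clock: 6.9
eef_pos: [467.5, -197.7, 70.6]
ee_rot: [[-0.091, 0.996, -0.002], [0.996, 0.091, 0.001], [0.001, -0.001, -1.0]]
wrist_force: [0.7, 0.4, -0.1]
gripper_width: 0.601
finger_force: 0.0
clock: 7.4
eef_pos: [468.3, -199.1, 73.5]
ee_rot: [[-0.09, 0.996, 0.002], [0.996, 0.09, -0.001], [-0.001, 0.002, -1.0]]
wrist_force: [-4.9, 1.2, 6.5]
gripper_width: 0.227
finger_force: 40.3
[ 468.3348428  -199.13154082   73.48349189] [-4.9321191   1.21523925  6.51164763]
```

```bash
python3 -m creep '[-0.9,10,0,0,0,0,-1, -1.8,20,0,0,0,0,-1, -1.8,20,0,0,0,0,-1, -1.8,20,0,0,0,0,-1, -0.9,10,0,0,0,0,-1]'; python3 -m creep '[0,0,0,0,0,0,-1, 0,0,0,0,0,0,-1, 0,0,0,0,0,0,-1]'; python3 - <<'E'
from h import *
np.set_printoptions(precision=2,suppress=True)
p=snap("wrist","w4"); s=sense(); print(p['xyz'],s['eef_pos'],s['wrist_force'])
for X in ([411.5,-41,36],): print(proj(p,X))
for r in trace(p,"stop_top")[:2]: print(r['score'],r['bbox'],atz(p,*cen(r['mask']),36))
for t in ("dust_sash","sash_grip"):
    for r in trace(p,t)[:1]: print(t,r['score'],r['bbox'])
E
```

```text
clock: 7.95
eef_pos: [461.0, -118.6, 73.5]
ee_rot: [[-0.09, 0.996, 0.002], [0.996, 0.09, -0.002], [-0.002, 0.002, -1.0]]
wrist_force: [-5.8, -5.1, 7.0]
gripper_width: 0.225
finger_force: 40.3
clock: 8.25
eef_pos: [461.0, -118.6, 73.5]
ee_rot: [[-0.09, 0.996, 0.002], [0.996, 0.09, -0.0], [-0.0, 0.001, -1.0]]
wrist_force: [-6.1, 0.9, 8.4]
gripper_width: 0.228
finger_force: 40.5
[453.71 -48.83 199.11] [ 460.99 -118.71   73.46] [-6.22  2.24  7.82]
[205.81  86.53]
0.63 [166.6, 36.4, 96.3, 88.9] [413.8  -38.56  36.  ]
dust_sash 0.17 [182.2, 0.0, 279.1, 443.7]
sash_grip 0.27 [177.2, 0.0, 285.6, 445.4]
```

View pics/w4.png

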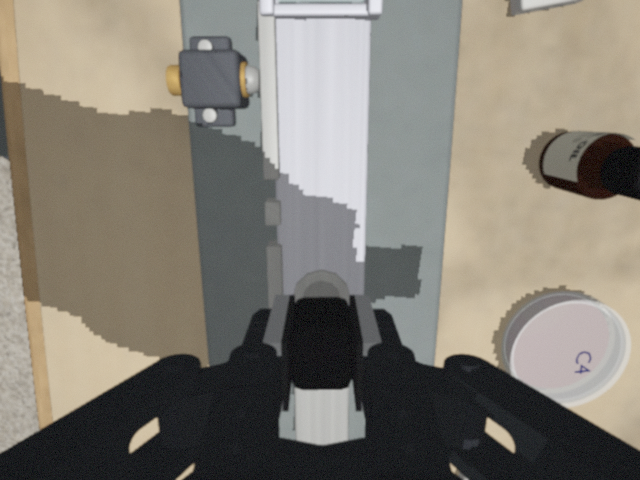

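The picture shows the stop block with its ball at about (252,80), the first notch gap in the bar at about (270,188) and the second at about (270,235).

```bash
python3 - <<'E'
from h import *
np.set_printoptions(precision=1,suppress=True,linewidth=150)
p=snap("wrist")
g=cv2.cvtColor(p['pixels'],cv2.COLOR_RGB2GRAY)
print(g[160:260:2,268:276].mean(1))
print(g[60:100:2,250:257].mean(1)); print(g[30:130:3,215])
n=np.array([-.0906,.9959])
for z in (26,30,34):
    s=[atz(p,*q,z)[:2]@n for q in ((252,80),(272,188),(272,236))]; print(z,s,s[0]-s[1],s[1]-s[2])
e=sense()['eef_pos'][:2]; print("tcp",e@n, atz(p,211,79,36)[:2]@n)
E
```

```text
[192.2 171.5 132.9 132.2 127.5 117.  117.5 117.4 116.9 111.8  95.1  93.5  93.2  92.1  92.9  93.5  92.1  91.6  92.9 102.  104.  115.  124.9 126.1
 124.2 124.  125.6 124.6 125.2 122.6 123.1 121.8 112.9  94.2  89.   90.   89.4  89.2  88.6  90.2  93.1  98.2 100.  109.4 115.4 117.  117.  116.4
 117.6 117.1]
[147.9 148.4 147.3 145.  157.  168.7 175.6 180.9 187.  192.4 191.1 181.6 176.  168.4 157.1 141.4 126.7 128.1 137.  148.6]
[150 148 100 107 109 108  99  85 104 105  98 100 104 102 105 107 105 109 107 103 104 108 105 103 100  82  57 152 194 180 116  97 115  94]
26 [np.float64(-75.29410878611162), np.float64(-116.45661213146784), np.float64(-136.5328135233052)] 41.162503345356214 20.076201391837373
30 [np.float64(-75.6313604537126), np.float64(-115.84264358313781), np.float64(-135.45490602396455)] 40.21128312942521 19.61226244082674
34 [np.float64(-75.96861212131358), np.float64(-115.22867503480782), np.float64(-134.37699852462387)] 39.26006291349424 19.14832348981605
tcp -160.0346933679464 -75.73399667645518
```

```bash
python3 -m creep '[-0.9,10,0,0,0,0,-1, -0.9,10,0,0,0,0,-1, -0.9,10,0,0,0,0,-1, -0.4,4,0,0,0,0,-1, 0,0,0,0,0,0,-1]'; python3 -m creep '[0,0,0,0,0,0,-1, 0,0,0,0,0,0,-1]'; python3 - <<'E'
from h import *
np.set_printoptions(precision=1,suppress=True,linewidth=150)
p=snap("wrist","w5");s=sense(); n=np.array([-.0906,.9959]); print("tcp",s['eef_pos'],s['eef_pos'][:2]@n,s['wrist_force'])
a=p['pixels'][40:300,150:400]
cv2.imwrite('pics/w5c.png',cv2.cvtColor(cv2.resize(a,None,fx=2.3,fy=2.3),cv2.COLOR_RGB2BGR))
E
```

```text
clock: 9.0
eef_pos: [457.8, -84.5, 73.4]
ee_rot: [[-0.09, 0.996, 0.001], [0.996, 0.09, -0.0], [-0.001, 0.001, -1.0]]
wrist_force: [-6.5, 2.1, 8.5]
gripper_width: 0.226
finger_force: 40.5
clock: 9.2
eef_pos: [457.9, -84.6, 73.4]
ee_rot: [[-0.09, 0.996, 0.001], [0.996, 0.09, 0.0], [0.0, 0.001, -1.0]]
wrist_force: [-5.4, 3.3, 8.4]
gripper_width: 0.227
finger_force: 40.6
tcp [457.8 -84.6  73.4] -125.69779168527734 [-6.6  3.   9. ]
```

View pics/w5c.png

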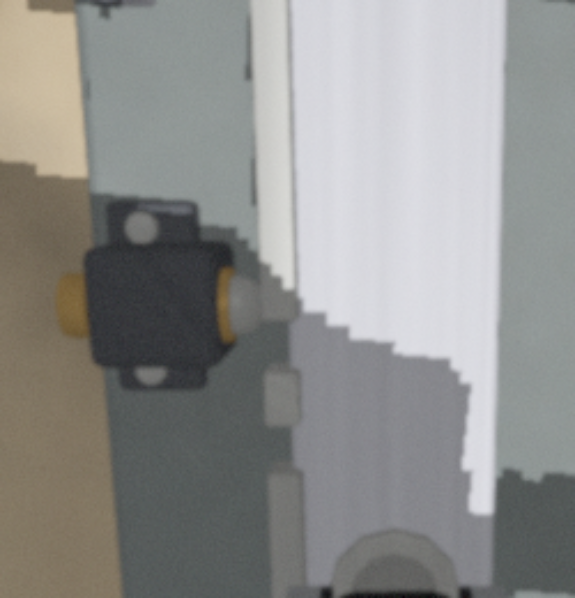

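The crop shows the ball at y≈304, the first gap at 319–365 (centre 342) and the second centred at 447. The scale is 5.8 px/mm, so about 6.5 mm remain.

```bash
python3 -m creep '[-0.2,2,0,0,0,0,-1, -0.1,1,0,0,0,0,-1, 0,0,0,0,0,0,-1]'; for i in 1; do python3 -m creep '[-0.1,1,0,0,0,0,-1, 0,0,0,0,0,0,-1, 0,0,0,0,0,0,-1]'; done;  python3 -m creep '[-0.1,1,0,0,0,0,-1, 0,0,0,0,0,0,-1, 0,0,0,0,0,0,-1]';  python3 -m creep '[-0.1,1,0,0,0,0,-1, 0,0,0,0,0,0,-1, 0,0,0,0,0,0,-1]'; python3 - <<'E'
from h import *
np.set_printoptions(precision=1,suppress=True,linewidth=150)
p=snap("wrist","w6");s=sense(); n=np.array([-.0906,.9959]); print("tcp",s['eef_pos'],s['eef_pos'][:2]@n,s['wrist_force'])
a=p['pixels'][40:300,150:400]
cv2.imwrite('pics/w6c.png',cv2.cvtColor(cv2.resize(a,None,fx=2.3,fy=2.3),cv2.COLOR_RGB2BGR))
E
```

```text
clock: 9.55
eef_pos: [457.6, -81.8, 73.4]
ee_rot: [[-0.09, 0.996, 0.001], [0.996, 0.09, -0.0], [-0.0, 0.001, -1.0]]
wrist_force: [-6.4, 1.1, 8.4]
gripper_width: 0.225
finger_force: 40.6
clock: 9.85
eef_pos: [457.5, -80.9, 73.4]
ee_rot: [[-0.09, 0.996, 0.002], [0.996, 0.09, -0.0], [-0.001, 0.001, -1.0]]
wrist_force: [-6.7, 0.6, 8.6]
gripper_width: 0.226
finger_force: 40.5
clock: 10.15
eef_pos: [457.4, -79.7, 73.4]
ee_rot: [[-0.09, 0.996, 0.001], [0.996, 0.09, -0.0], [-0.0, 0.001, -1.0]]
wrist_force: [-5.7, 0.7, 8.1]
gripper_width: 0.227
finger_force: 40.5
clock: 10.45
eef_pos: [457.2, -78.5, 73.4]
ee_rot: [[-0.09, 0.996, 0.001], [0.996, 0.09, 0.001], [0.0, 0.001, -1.0]]
wrist_force: [-7.2, 3.4, 9.1]
gripper_width: 0.227
finger_force: 40.6
tcp [457.2 -78.5  73.4] -119.57390849259971 [-5.5  3.2  8.9]
```

View pics/w6c.png

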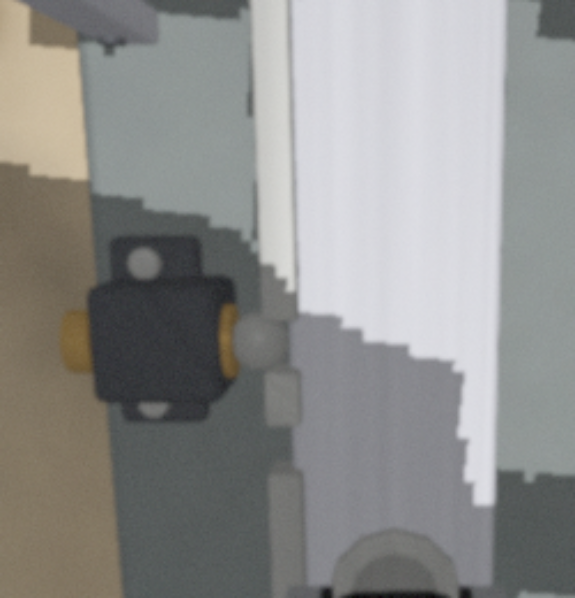

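The ball has moved into the bar: its centre is at y≈341 and the gap 319–368, so it sits in the first notch. One last look at the sash.

```bash
python3 -m creep '[0,0,0,0,0,0,-1, 0,0,0,0,0,0,-1, 0,0,0,0,0,0,-1]'; python3 - <<'E'
from h import *
p=snap("side")
a=p['pixels'][140:370,230:430]
cv2.imwrite('pics/s7c.png',cv2.cvtColor(cv2.resize(a,None,fx=2.5,fy=2.5),cv2.COLOR_RGB2BGR))
E
```

```text
clock: 10.8
eef_pos: [457.2, -78.5, 73.4]
ee_rot: [[-0.09, 0.996, 0.001], [0.996, 0.09, 0.001], [0.0, 0.001, -1.0]]
wrist_force: [-6.2, 2.4, 9.5]
gripper_width: 0.227
finger_force: 40.6
```

View pics/s7c.png

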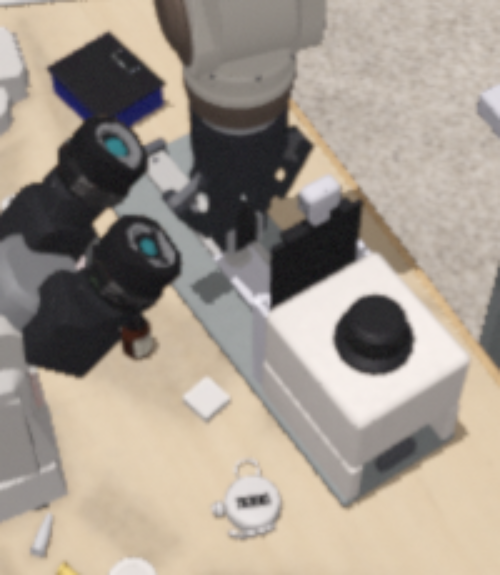

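The sash is still up: its top edge runs from (272,238) to (360,198), about 49 mm raised, and the bystanders stand where they were. Handing in.

```bash
python3 -c "
from bench import *
print(finish_job())"
```

```text
the job is handed in; nothing more can be done
None
```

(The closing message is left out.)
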